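Empty the cup of bearing balls into the parts tray

ROBOT

A 6-joint arm with a two-finger parallel gripper is mounted at the origin on the work surface. World frame = base frame: x ahead of the robot, y to its left, z up, the work surface at z = 0. Lengths are in m, angles in rad, forces in N, time in s.
With the tool pointing down it reaches from about 0.35 to 1 m from the base axis. Payload 7.1 kg.
Tool frame: the origin (TCP) lies between the finger pads; the fingertips stand 22 mm ahead of it and the grasp point (between the pads) lies 3 mm ahead of it; x points along the fingers, y is the direction in which the jaws open and shut, and the axes are right-handed (so a half turn about x gives the same grasp; the last joint's range is limited). The gripper opens to 85 mm and grips with 20 to 120 N. Pads are 22 mm wide; open, the fingers measure 114 mm over their backs; the gripper's body (76 mm by 85 mm) begins 54 mm behind the grasp point. The pads swing forward as they close: fully open they stand 13 mm farther back than shut.
Start: joints at [-1.313, 0.423, 1.63, -0, 1.089, -0.019], TCP at [0.171, -0.601, 0.253] pointing down, gripper open.
Joint ranges: [-3, 3], [-0.9, 2.11], [0.09, 2.58], [-1.31, 4.45], [0.11, 2.69], [-2.54, 2.54]. Speed limits (rad/s): [2.39, 2.39, 3.01, 3.14, 3.14, 3.14].

INTERFACE

Orientations are given as a rotation vector (axis times angle).
In Python, from rig import manip gives the robot as it stands. The module is installed in compiled form; this text tells all that it offers. Calls block until the motion is done:
- manip.move_to(position, orientation): joint-space move of the TCP to a pose.
- manip.servo_line(position, orientation=None, rate=0.15): straight line of the TCP; orientation=None keeps the orientation; rate is the mean speed in m/s.
- manip.set_joints(angles): joint-space move.
- manip.command_gripper(opening, f_grip=None): finger opening in m; f_grip is the grip in N (None keeps the last); returns when the fingers have stopped.
- manip.hold(seconds).
- manip.solve_ik(position, orientation): joint angles nearest the present ones, or None.
- manip.camera(name): name is "side" or "top"; returns a dict with "image" (420x560x3 uint8, red, green, blue), "fx", "fy", "cx", "cy" (pixels), "cam_to_world" (4x4, takes a point from camera to world coordinates). Camera axes: x right, y down, z forward; pixel columns grow to the right and rows downward; lengths in m; the calibration is good to about 2 mm. A picture is of the moment at which its call begins. There is no depth.
A pose or a line that the arm cannot do raises manip.IKError and nothing moves.
- manip.sign_off(): hands the job in, once; it reports no verdict.
Readings, each from a call of its own:
- manip.get_time(): time.
- manip.get_joint_positions(): joint angles.
- manip.get_joint_vel(): joint speeds.
- manip.get_tau(): joint torques, N m.
- manip.get_position(): TCP position.
- manip.get_ee_rot(): TCP orientation.
- manip.get_contact_force(): force on the tool from outside, world axes, zero at the start.
- manip.get_torque(): the same for the moment, N m.
- manip.get_width(): finger opening in m.
Only numpy, scipy, OpenCV 4.12 (cv2) and the standard library are available. Lean on these libraries where they do the work, as an engineer would, in place of code of your own. Each camera call takes 0.05 s, during which the arm holds its last target. There are 200 camera calls.

TASK

On the motor test bench, pick up the blue cup, tip it over the white parts tray so that both brass bearing balls drop out into the tray, then set the empty cup down upright on a clear spot of the bench beside the tray, without dropping it, and let go.

Things in the scene. Friction and masses are not known exactly. Their poses are not given: they have to be found in the camera images.
- blue_cup_mid (a point): Blue open cup, 75 mm high, 64 mm across at the rim, 58 half-way up, 51 at the foot; wall 3 mm, 80 to 170 g; bears a firm 35 N grip. This point: on its axis half-way up (37.5 mm above the bench as it stands); z points to the mouth. Like red, grey and green cups stand in a row with it along y, 0.11 m or more apart. The two balls lie loose inside and roll out once it is tipped about 110 degrees.
- ball_a_mid (a point): First brass ball, 20 mm in diameter, 34 g, solid and smooth. This point is its centre.
- ball_b_mid (a point): Second brass ball, the same as the first.
- tray_in (a point): White open tray fixed on the bench, 130 mm along its x, 170 along its y, 35 high, walls and floor 4 mm. This point: centre of its inner floor, 4 mm above the bench. It lies left or right, beyond the row of cups; a circuit board (40 mm high) lies opposite, a multimeter (45 mm) and screwdriver between.
Things that resemble listed ones, but are neither listed nor needed, are in the scene too. Of the things that look like the part that bears blue_cup_mid, the smallest one is meant.

How it is judged:
On the way, in this order (a step that is already met when the one before it is completed fails the run):
1. the blue cup, lifted, is tipped more than 60 degrees over the tray (angle between blue_cup_mid's own z axis and vertical above 1.05 rad and height (world z) of blue_cup_mid above 0.06 m and horizontal distance between blue_cup_mid and tray_in below 0.16 m), for 0.05 s.
2. both balls have dropped into the tray (x of ball_a_mid in the frame of tray_in between -0.061 and 0.061 m and y of ball_a_mid in the frame of tray_in between -0.081 and 0.081 m and z of ball_a_mid in the frame of tray_in between -0.002 and 0.03 m and x of ball_b_mid in the frame of tray_in between -0.061 and 0.061 m and y of ball_b_mid in the frame of tray_in between -0.081 and 0.081 m and z of ball_b_mid in the frame of tray_in between -0.002 and 0.03 m), for 0.2 s.
3. the cup, still held, is brought down upright to within 15 mm of the bench beside the tray (height (world z) of blue_cup_mid below 0.0525 m and contact force between the fingers and blue_cup above 0.3 N and angle between blue_cup_mid's own z axis and vertical below 0.17 rad and (x of blue_cup_mid in the frame of tray_in below -0.085 m or x of blue_cup_mid in the frame of tray_in above 0.085 m or y of blue_cup_mid in the frame of tray_in below -0.105 m or y of blue_cup_mid in the frame of tray_in above 0.105 m)), for 0.05 s.
At the end, for the whole second after the job is handed in: Both balls lie inside the tray, below its rim; the blue cup stands on the bench (its middle 33 to 42 mm above it), upright within 10 degrees, clear of the tray, at rest and released (all of step 2 and angle between blue_cup_mid's own z axis and vertical below 0.17 rad and (x of blue_cup_mid in the frame of tray_in below -0.085 m or x of blue_cup_mid in the frame of tray_in above 0.085 m or y of blue_cup_mid in the frame of tray_in below -0.105 m or y of blue_cup_mid in the frame of tray_in above 0.105 m) and height (world z) of blue_cup_mid between 0.033 and 0.042 m and linear speed of blue_cup below 0.02 m/s); the robot touches nothing.
It also fails if it takes over 53 s, if anything falls off the work surface, if the arm or the gripper's body presses on something with over 40 N, if the wrist force passes 120 N, or if a joint passes its speed limit or range.

## Working session

There is one attempt and no reset: what is moved stays moved. The work goes in short steps, each a Python script; the robot and the scene stay as the last script left them, time stands still between calls to the robot, and variables do not carry over. Pictures are saved under pics/ and viewed, about 8 in all and at most 12, crops included, and the job is handed in when it is done.

```bash
mkdir -p pics; python3 - <<'E'
from rig import manip
import cv2,numpy as np,pickle
d={n:manip.camera(n) for n in("top","side")}
pickle.dump(d,open('c0.pkl','wb'))
for n in d:
    cv2.imwrite(f'pics/{n}0.png',d[n]['image'][:,:,::-1]); print(n,d[n]['fx'],d[n]['cx'],d[n]['cy'],np.round(d[n]['cam_to_world'],3).tolist())
print(manip.get_time(),manip.get_ee_rot(),manip.get_width())
E
```

```text
top 503.2290173358106 271.0493751347062 204.8079690780797 [[-0.02, -0.988, 0.153, 0.346], [-1.0, 0.018, -0.01, -0.061], [0.008, -0.153, -0.988, 1.06], [0.0, 0.0, 0.0, 1.0]]
side 526.1126298124075 281.9392340460513 199.71977994872222 [[0.958, -0.225, 0.176, 0.326], [-0.285, -0.736, 0.614, -0.691], [-0.008, -0.639, -0.77, 0.839], [0.0, 0.0, 0.0, 1.0]]
0.1 [ 2.07365457  0.29029037 -2.07405306] 0.08545490921077989
```

View pics/top0.png

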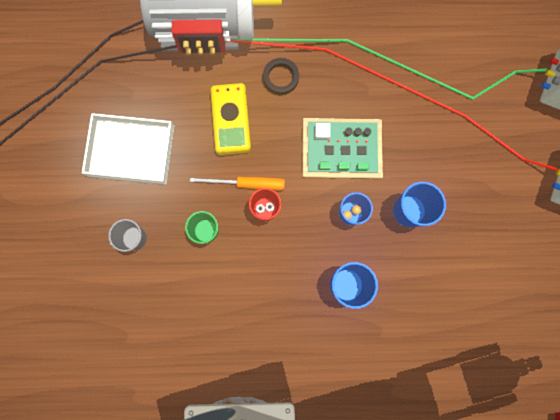

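View pics/side0.png

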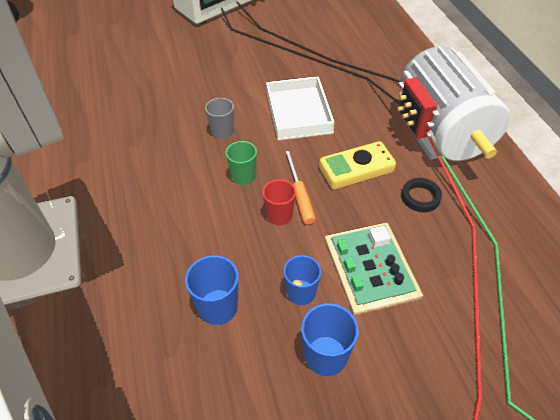

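The top view shows three blue cups: the small one at (356,209) with two brass balls inside, and two bigger empty ones at (423,205) and (354,286). The red, green and grey cups at (265,205), (202,228) and (125,236) are other colours. I choose (356,209), the smallest. The tray is at (128,148), and the circuit board at (343,148) is close behind the cup.

```bash
cat > h.py <<'E'
import numpy as np,cv2
from scipy.optimize import least_squares
def cast(c,uv,z):
    uv=np.atleast_2d(uv).astype(float);T=c['cam_to_world']
    r=np.c_[(uv[:,0]-c['cx'])/c['fx'],(uv[:,1]-c['cy'])/c['fy'],np.ones(len(uv))]@T[:3,:3].T
    return (T[:3,3]+r*((z-T[2,3])/r[:,2])[:,None])[:,:2]
def contours(c,lo,hi,amin=150):
    m=cv2.inRange(cv2.cvtColor(c['image'],cv2.COLOR_RGB2HSV),np.array(lo),np.array(hi))
    m=cv2.morphologyEx(m,cv2.MORPH_CLOSE,np.ones((3,3)))
    return [k[:,0] for k in cv2.findContours(m,cv2.RETR_EXTERNAL,cv2.CHAIN_APPROX_NONE)[0] if cv2.contourArea(k)>amin]
def rim(c,k,z=.075):
    "circle through the far-side rim points (away from the camera) cast on the rim plane"
    p=cast(c,k,z);d=p.mean(0)-c['cam_to_world'][:2,3];d/=np.linalg.norm(d)
    q=p[(p-p.mean(0))@d>.005]
    s=least_squares(lambda s:np.hypot(*(q-s[:2]).T)-s[2],[*p.mean(0),.03],loss='soft_l1',f_scale=.001)
    return np.round(s.x,4),round(float(np.sqrt(np.mean(s.fun**2))),4)
COL=dict(blue=((100,120,60),(130,255,255)),green=((50,120,50),(75,255,255)),red=((0,170,60),(6,255,255)))
E
python3 - <<'E'
from h import *
import pickle
d=pickle.load(open('c0.pkl','rb'))
for n,c in d.items():
    for col,(lo,hi) in COL.items():
        for k in contours(c,lo,hi): print(n,col,k.mean(0).round(),*rim(c,k))
    for k in contours(c,(0,0,170),(180,60,255),1500):
        w=cast(c,k,.035).astype(np.float32); print(n,'white',k.mean(0).round(),cv2.minAreaRect(w),)
        h=cv2.approxPolyDP(k,5,True)[:,0]; print(h.tolist(),cast(c,h,.035).round(3).tolist())
t=d['top']['image'][:,:,::-1];s=d['side']['image'][:,:,::-1]
a=cv2.resize(t[120:300,300:460],None,fx=2.4,fy=2.4,interpolation=2);b=cv2.resize(t[100:260,70:180],None,fx=2.7,fy=2.7,interpolation=2)[:432]
cv2.imwrite('pics/crop1.png',np.hstack([a,b]))
E
```

```text
top blue [354. 285.] [ 0.3394 -0.2296  0.0428] 0.0006
top blue [355. 209.] [ 0.4897 -0.2397  0.0302] 0.0005
top blue [420. 205.] [ 0.4968 -0.3737  0.0429] 0.0006
top green [201. 227.] [0.4569 0.0665 0.0302] 0.0006
top green [400.  62.] [536.4638 188.4092 568.0639] 0.0092
top red [264. 203.] [ 0.501  -0.0583  0.0315] 0.0009
top red [394.  90.] [-1.3614  0.8328  2.4134] 0.0048
top red [196.  27.] [0.5047 0.0803 0.388 ] 0.0044
top white [128. 148.] ((0.6319340467453003, 0.2252662181854248), (0.17981083691120148, 0.1376328468322754), 82.9603042602539)
[[91, 113], [82, 173], [166, 183], [171, 121]] [[0.709, 0.305], [0.579, 0.319], [0.555, 0.145], [0.688, 0.136]]
top white [204.  10.] ((0.926132321357727, 0.08351804316043854), (0.24379023909568787, 0.07525079697370529), 89.13854217529297)
[[141, 0], [149, 16], [225, 12], [222, 26], [237, 20], [240, 32], [252, 32], [251, 0]] [[0.966, 0.205], [0.928, 0.187], [0.934, 0.021], [0.902, 0.027], [0.915, -0.005], [0.887, -0.012], [0.887, -0.038], [0.962, -0.037]]
side blue [328. 338.] [ 0.4978 -0.3534  0.0434] 0.0005
side blue [302. 279.] [ 0.4892 
[... 1027 characters left out ...]
 0.239760622382164), 54.894371032714844)
[[471, 0], [559, 88], [559, 0]] [[1.245, 0.509], [1.244, 0.09], [1.485, 0.434]]
side white [476. 101.] ((1.0618393421173096, 0.18222421407699585), (0.7502160668373108, 0.26760122179985046), 76.64117431640625)
[[397, 0], [433, 43], [411, 64], [446, 104], [433, 111], [443, 114], [443, 154], [462, 159], [480, 153], [470, 138], [476, 129], [492, 144], [506, 132], [559, 195], [559, 136], [432, 0]] [[1.042, 0.572], [1.043, 0.348], [0.948, 0.282], [0.959, 0.117], [0.918, 0.104], [0.935, 0.087], [0.875, -0.028], [0.906, -0.053], [0.952, -0.048], [0.955, -0.001], [0.982, 0.021], [0.991, -0.032], [1.04, -0.007], [1.041, -0.198], [1.144, -0.052], [1.138, 0.542]]
```

View pics/crop1.png

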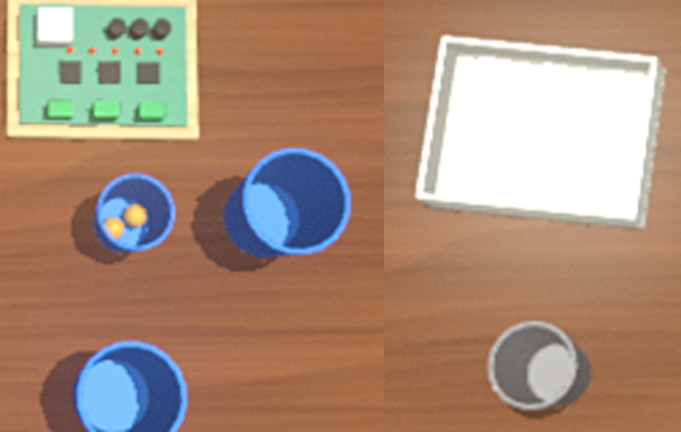

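The crop confirms the small blue cup with two balls: axis at (0.4895, -0.240), the two views agree within 1 mm, and the rim radius is about 31 mm against 32 given. The tray's far corners in both views put its centre at about (0.634, 0.227), with its y axis at (0.1, 0.995). I'll grasp with the tool inclined so the mouth stays clear of the gripper body, and check IK next.

```bash
cat > g.py <<'E'
import numpy as np
from scipy.spatial.transform import Rotation as Rn
from rig import manip
CUP=np.array([.4895,-.240]); TRAY=np.array([.634,.227]); YD=np.array([.1,.995]); HG=.046; EXT=.005
def Rt(al,be,s=1):
    a=np.array([np.cos(be)*np.cos(al),np.cos(be)*np.sin(al),-np.sin(be)]);y=s*np.array([-np.sin(al),np.cos(al),0])
    return Rn.from_matrix(np.c_[a,y,np.cross(a,y)])
def ik(R,gp,back=0.):
    "joints putting the gripped point of the cup (HG above its foot) at gp"
    a=R.as_matrix()[:,0]; return manip.solve_ik(list(np.asarray(gp)-(EXT+back)*a),list(R.as_rotvec()))
E
python3 - <<'E'
from g import *
from h import *
import pickle
d=pickle.load(open('c0.pkl','rb'))
print('board front edge',cast(d['top'],[[303,176],[382,177]],.04).round(3).tolist(),'grey',cast(d['top'],[[126,234]],.075).round(3),
 'bigcup2 rims z.1',[rim(d[n],k,.1)[0] for n in d for k in contours(d[n],*COL['blue'])])
r=np.degrees
for be in(35,42,50):
  for al in(-26,-40,-50,-60,-70,-80):
    for s in(1,-1):
      R=Rt(np.radians(al),np.radians(be),s); q=[ik(R,[*CUP,HG],b) for b in(0,.12)]
      if all(x is not None for x in q): print(be,al,s,np.round(q[0],2),np.round(q[1],2))
E
```

```text
board front edge [[0.564, -0.139], [0.559, -0.303]] grey [[0.446 0.214]] bigcup2 rims z.1 [array([ 0.3396, -0.2253,  0.0418]), array([ 0.4861, -0.2352,  0.0294]), array([ 0.493 , -0.3658,  0.0418]), array([ 0.4922, -0.3644,  0.042 ]), array([ 0.4838, -0.2552,  0.0298]), array([ 0.3387, -0.2242,  0.0422])]
35 -40 1 [-0.32  0.83  2.34  3.51  0.99  1.58] [-0.17  0.66  2.54  3.65  1.02  1.61]
35 -40 -1 [-0.32  0.83  2.34  3.51  0.99 -1.56] [-0.17  0.66  2.54  3.65  1.02 -1.53]
35 -50 1 [-0.21  0.82  2.3   3.81  0.94  1.56] [0.01 0.64 2.46 4.04 0.93 1.53]
35 -50 -1 [-0.21  0.82  2.3   3.81  0.94 -1.59] [ 0.01  0.64  2.46  4.04  0.93 -1.61]
35 -60 1 [-0.13  0.81  2.24  4.11  0.91  1.48] [0.11 0.63 2.36 4.4  0.91 1.39]
35 -60 -1 [-0.13  0.81  2.24  4.11  0.91 -1.66] [ 0.11  0.63  2.36  4.4   0.91 -1.75]
42 -26 1 [-0.49  0.75  2.34  3.1   0.78  1.57] [-0.51  0.5   2.53  3.08  0.73  1.58]
42 -26 -1 [-0.49  0.75  2.34  3.1   0.78 -1.57] [-0.51  0.5   2.53  3.08  0.73 -1.56]
42 -40 1 [-0.34  0.75  2.32  3.52  0.76  1.53] [-0.22  0.5   2.5   3.69  0.71  1.47]
42 -40 -1 [-0.34  0.75  2.32  3.52  0.76 -1.61] [-0.22  0.5   2.5   3.69  0.71 -1.67]
42 -50 1 [-0.25  0.74  2.28  3.84  0.74  1.47] [-0.07  0.5   2.43  4.11  0.7   1.33]
42 -50 -1 [-0.25  0.74  2.28  3.84  0.74 -1.67] [-0.07  0.5   2.43  4.11  0.7  -1.81]
50 -26 1 [-0.49  0.67  2.29  3.09  0.51  1.58] [-0.5   0.36  2.45  3.06  0.36  1.61]
50 -26 -1 [-0.49  0.67  2.29  3.09  0.51 -1.56] [-0.5   0.36  2.45  3.06  0.36 -1.53]
50 -40 1 [-0.37  0.67  2.27  3.58  0.51  1.44] [-0.29  0.37  2.42  3.87  0.4   1.2 ]
50 -40 -1 [-0.37  0.67  2.27  3.58  0.51 -1.7 ] [-0.29  0.37  2.42  3.87  0.4  -1.94]
50 -50 1 [-0.29  0.67  2.24  3.93  0.52  1.32] [-0.16  0.39  2.37  4.34  0.47  0.99]
50 -50 -1 [-0.29  0.67  2.24  3.93  0.52 -1.82] [-0.16  0.39  2.37  4.34  0.47 -2.15]
```

```bash
python3 - <<'E'
from g import *
import cv2
al,be=np.radians(-45),np.radians(42)
opt=[]
for s in(1,-1):
    R=Rt(al,be,s); q=ik(R,[*CUP,HG+.13],.12); opt.append((abs(q[5]-manip.get_joint_positions()[5]) if q is not None else 9,s,q)); print(s,None if q is None else np.round(q,2))
s,q=opt[0][1:] if opt[0][2] is not None else opt[1][1:]
manip.set_joints(list(q)); print(manip.get_time(),np.round(manip.get_position(),3))
R=Rt(al,be,s); q=ik(R,[*CUP,HG],.12); manip.set_joints(list(q))
print('pre',s,np.round(q,2),manip.get_time(),np.round(manip.get_contact_force(),1))
# pour search
from itertools import product
m=R.inv().apply([0,0,1]); out=[]
for psi,sp,tilt in product(range(0,360,30),range(0,360,20),(125,)):
    t,p=np.radians(tilt),np.radians(psi); dv=np.array([np.sin(t)*np.cos(p),np.sin(t)*np.sin(p),np.cos(t)])
    R0=Rn.align_vectors([dv],[m])[0]; Rp=Rn.from_rotvec(dv*np.radians(sp))*R0
    mid=np.r_[TRAY-.06*dv[:2]/np.sin(t),.125]; a=Rp.as_matrix()[:,0]
    if a[2]>.35 : continue
    qq=ik(Rp,mid+dv*(HG-.0375))
    if qq is not None: out.append((np.abs(np.array(qq)-q)[1:].max(),psi,sp,round(a[2],2),np.round(qq,2).tolist()))
out.sort(key=lambda o:o[0])
for o in out[:14]: print(o)
cv2.imwrite('pics/pre.png',manip.camera('side')['image'][:,:,::-1])
E
```

```text
1 None
-1 NoneTraceback (most recent call last):
  File "<stdin>", line 8, in <module>
TypeError: 'NoneType' object is not iterable
```

```bash
python3 - <<'E'
from g import *
f=lambda q:None if q is None else np.round(q,2)
for al in(-40,-50):
  for be in(42,50):
    R=Rt(np.radians(al),np.radians(be),1)
    for z,b in((.08,.05),(.12,.0),(.12,.04),(.18,0)): print(al,be,z,b,f(ik(R,[*CUP,HG+z],b)))
E
```

```text
-40 42 0.08 0.05 [-0.3   0.4   2.4   3.75  0.53  1.31]
-40 42 0.12 0.0 [-0.34  0.4   2.33  3.75  0.47  1.25]
-40 42 0.12 0.04 [-0.31  0.3   2.37  3.88  0.43  1.15]
-40 42 0.18 0 [-0.34  0.24  2.3   4.07  0.33  0.92]
-40 50 0.08 0.05 [-0.34  0.33  2.32  4.07  0.29  0.94]
-40 50 0.12 0.0 [-0.37  0.35  2.26  4.12  0.25  0.86]
-40 50 0.12 0.04 [-0.35  0.25  2.3   4.42  0.23  0.58]
-40 50 0.18 0 None
-50 42 0.08 0.05 [-0.19  0.41  2.35  4.17  0.58  1.13]
-50 42 0.12 0.0 [-0.25  0.41  2.29  4.17  0.53  1.06]
-50 42 0.12 0.04 [-0.2   0.32  2.33  4.31  0.53  0.94]
-50 42 0.18 0 None
-50 50 0.08 0.05 None
-50 50 0.12 0.0 None
-50 50 0.12 0.04 None
-50 50 0.18 0 [-0.29  0.23  2.2  -1.31  0.37  0.18]
```

```bash
cat >> g.py <<'E'
AL,BE=np.radians(-42),np.radians(38)
E
cat > pour.py <<'E'
from g import *
from itertools import product
def search(q,S,tilts=(125,),zm=.125):
    m=Rt(AL,BE,S).inv().apply([0,0,1]); out=[]
    for psi,sp,tilt in product(range(0,360,20),range(0,360,20),tilts):
        t,p=np.radians(tilt),np.radians(psi); dv=np.array([np.sin(t)*np.cos(p),np.sin(t)*np.sin(p),np.cos(t)])
        Rp=Rn.from_rotvec(dv*np.radians(sp))*Rn.align_vectors([dv],[m])[0]
        mid=np.r_[TRAY-.06*dv[:2]/np.sin(t),zm]; a=Rp.as_matrix()[:,0]
        if a[2]>.35: continue
        qq=ik(Rp,mid+dv*(HG-.0375))
        if qq is not None: out.append((round(np.abs(np.array(qq)-q)[1:].max(),2),psi,sp,a.round(2).tolist(),np.round(qq,2).tolist()))
    return sorted(out,key=lambda o:o[0])
E
python3 - <<'E'
from g import *
from pour import search
import cv2
q0=manip.get_joint_positions()
for S in(1,-1):
    q=ik(Rt(AL,BE,S),[*CUP,HG+.15]); print(S,None if q is None else np.round(q,2))
S=1; q=ik(Rt(AL,BE,S),[*CUP,HG+.15]); manip.set_joints(list(q))
print(manip.get_time(),np.round(manip.get_position(),3),np.round(manip.get_contact_force(),1))
for s in(1,-1):
    print(s)
    for o in search(q,s)[:7]: print(o)
cv2.imwrite('pics/pre.png',manip.camera('side')['image'][:,:,::-1])
E
```

```text
1 [-0.31  0.35  2.34  3.85  0.52  1.2 ]
-1 [-0.31  0.35  2.34  3.85  0.52 -1.94]
3.3167 [ 0.487 -0.238  0.199] [-0.   0.6  0.1]
1
(np.float64(1.65), 180, 100, [0.58, 0.78, 0.24], [-0.01, 1.15, 1.82, 2.23, 1.71, -0.45])
(np.float64(1.73), 120, 80, [0.95, -0.07, 0.31], [0.45, 1.2, 1.96, 3.66, 1.91, -0.52])
(np.float64(1.81), 160, 100, [0.84, 0.51, 0.2], [0.12, 1.13, 1.97, 2.72, 1.73, -0.61])
(np.float64(1.87), 140, 100, [0.98, 0.16, 0.15], [0.33, 1.11, 2.04, 3.31, 1.73, -0.67])
(np.float64(1.88), 180, 120, [0.73, 0.68, 0.03], [0.04, 1.03, 1.96, 2.43, 1.48, -0.68])
(np.float64(1.89), 200, 120, [0.42, 0.91, 0.07], [-0.04, 1.06, 1.77, 1.96, 1.52, -0.46])
(np.float64(1.9), 100, 80, [0.87, -0.43, 0.25], [0.62, 1.15, 1.87, 4.2, 1.76, -0.69])
-1
(np.float64(0.51), 180, 0, [0.96, -0.0, -0.29], [0.47, 0.83, 2.03, 3.68, 1.03, 1.43])
(np.float64(0.54), 200, 0, [0.95, 0.14, -0.27], [0.43, 0.84, 2.06, 3.45, 1.06, 1.29])
(np.float64(0.56), 160, 0, [0.95, -0.14, -0.27], [0.52, 0.85, 2.01, 3.88, 1.08, 1.58])
(np.float64(0.58), 160, 20, [0.87, -0.4, -0.29], [0.62, 0.86, 1.88, 4.34, 1.1, 1.09])
(np.float64(0.59), 180, 20, [0.93, -0.27, -0.25], [0.6, 0.87, 1.93, 4.13, 1.11, 0.98])
(np.float64(0.65), 220, 0, [0.93, 0.29, -0.21], [0.38, 0.88, 2.08, 3.23, 1.17, 1.14])
(np.float64(0.66), 140, 0, [0.93, -0.29, -0.21], [0.57, 0.89, 1.98, 4.08, 1.18, 1.75])
```

View pics/pre.png

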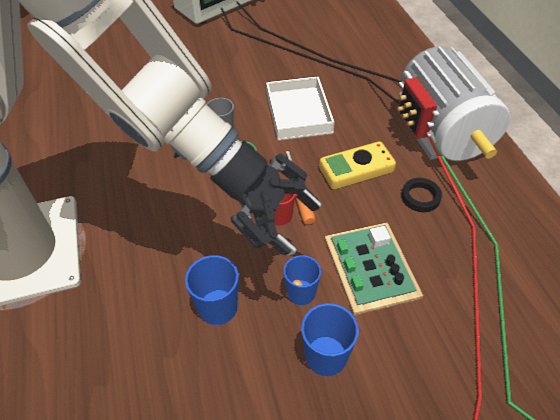

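The side view shows the open gripper above the small cup, which is at (300,280), with the two large cups and the board clear of the descent. Next I'll plan the whole chain (grasp, lift, carry, pour, place) by IK before descending.

```bash
cat > plan.py <<'E'
from g import *
from scipy.spatial.transform import Slerp
S=1
RG=Rt(AL,BE,S); M=RG.inv().apply([0,0,1])
def pourR(psi,sp,tilt):
    t,p=np.radians(tilt),np.radians(psi); dv=np.array([np.sin(t)*np.cos(p),np.sin(t)*np.sin(p),np.cos(t)])
    return Rn.from_rotvec(dv*np.radians(sp))*Rn.align_vectors([dv],[M])[0],dv
def mid2gp(R,mid): return np.asarray(mid)+R.apply(M)*(HG-.0375)
E
python3 - <<'E'
from plan import *
f=lambda q:None if q is None else np.round(q,2).tolist()
for az in(-40,-20,0,20):
    R=Rt(np.radians(az),BE,S)
    for xy in((.655,.17),(.56,.42),(.38,.12),(.37,.14)): print(az,xy,[f(ik(R,[*xy,z+HG])) for z in(0.002,.12)])
for psi in(110,120,130,140):
  for sp in(80,90,100):
    for tilt in(125,135):
        Rp,dv=pourR(psi,sp,tilt); mid=np.r_[TRAY-.06*dv[:2]/np.hypot(*dv[:2]),.125]
        print(psi,sp,tilt,Rp.as_matrix()[:,0].round(2),f(ik(Rp,mid2gp(Rp,mid))))
E
```

```text
-40 (0.655, 0.17) [None, None]
-40 (0.56, 0.42) [[0.95, 0.92, 1.56, -1.07, 1.11, 0.82], [0.95, 0.74, 1.57, -1.01, 1.19, 0.66]]
-40 (0.38, 0.12) [None, [0.87, 0.44, 2.35, -1.31, 0.95, 1.13]]
-40 (0.37, 0.14) [None, [0.93, 0.44, 2.33, -1.25, 0.98, 1.12]]
-20 (0.655, 0.17) [[0.48, 0.8, 1.97, 4.27, 0.7, 1.14], None]
-20 (0.56, 0.42) [None, [0.94, 0.66, 1.76, -1.26, 0.92, 0.65]]
-20 (0.38, 0.12) [[0.81, 0.84, 2.47, 4.19, 0.99, 1.76], None]
-20 (0.37, 0.14) [[0.89, 0.83, 2.46, 4.28, 0.96, 1.74], None]
0 (0.655, 0.17) [[0.35, 0.79, 2.06, 3.61, 0.64, 1.41], [0.35, 0.53, 2.08, 3.83, 0.44, 1.15]]
0 (0.56, 0.42) [[0.87, 0.82, 1.9, 4.38, 0.69, 1.06], None]
0 (0.38, 0.12) [None, None]
0 (0.37, 0.14) [None, None]
20 (0.655, 0.17) [[0.18, 0.79, 2.08, 2.92, 0.64, 1.65], [0.18, 0.52, 2.1, 2.8, 0.4, 1.78]]
20 (0.56, 0.42) [[0.75, 0.8, 2.01, 3.71, 0.61, 1.34], [0.75, 0.55, 2.02, 3.97, 0.43, 1.04]]
20 (0.38, 0.12) [None, None]
20 (0.37, 0.14) [None, None]
110 80 125 [ 0.93 -0.25  0.28] [0.54, 1.18, 1.92, 3.94, 1.83, -0.59]
110 80 135 [ 0.88 -0.12  0.46] [0.45, 1.28, 1.88, 3.73, 2.07, -0.64]
110 90 125 [
[... 760 characters left out ...]
.48] [0.26, 1.3, 1.88, 3.16, 2.12, -0.63]
130 90 125 [0.97 0.05 0.23] [0.39, 1.16, 2.0, 3.48, 1.82, -0.59]
130 90 135 [0.91 0.13 0.39] [0.32, 1.25, 1.94, 3.32, 2.01, -0.69]
130 100 125 [ 0.99 -0.04  0.12] [0.44, 1.09, 2.03, 3.62, 1.67, -0.7]
130 100 135 [0.96 0.05 0.29] [0.38, 1.2, 1.97, 3.48, 1.89, -0.77]
140 80 125 [0.88 0.29 0.37] [0.23, 1.24, 1.94, 3.06, 1.98, -0.49]
140 80 135 [0.79 0.36 0.5 ] [0.17, 1.3, 1.85, 2.89, 2.1, -0.63]
140 90 125 [0.94 0.23 0.26] [0.28, 1.18, 2.0, 3.18, 1.86, -0.58]
140 90 135 [0.87 0.3  0.4 ] [0.22, 1.25, 1.92, 3.03, 2.01, -0.7]
140 100 125 [0.98 0.16 0.15] [0.33, 1.11, 2.04, 3.31, 1.73, -0.67]
140 100 135 [0.93 0.22 0.3 ] [0.28, 1.2, 1.97, 3.19, 1.91, -0.77]
```

```bash
python3 - <<'E'
from plan import *
import cv2
f=lambda q:None if q is None else np.round(q,2).tolist()
for psi in(110,125,140):
  for sp in(110,120,130,140,150):
    Rp,dv=pourR(psi,sp,125); mid=np.r_[TRAY-.05*dv[:2]/np.hypot(*dv[:2]),.15]
    a=Rp.as_matrix()[:,0]; e=np.array([0,0,-1.])+dv*dv[2]; e/=np.linalg.norm(e)
    print(psi,sp,a.round(2),'lip along a',round(float((dv*.029+e*.032)@a),3),'jaw z',Rp.as_matrix()[2,1].round(2),f(ik(Rp,mid2gp(Rp,mid))))
a=RG.as_matrix()[:,0]; p=np.r_[CUP,HG]-EXT*a
manip.servo_line(list(p+[0,0,.05]),list(RG.as_rotvec()),rate=.15)
print(np.round(manip.get_contact_force(),1))
manip.servo_line(list(p),list(RG.as_rotvec()),rate=.1)
print('down',np.round(manip.get_position()-p,4),np.round(manip.get_contact_force(),1),manip.get_time())
i=[manip.camera(n)['image'][:,:,::-1] for n in('side','top')]
cv2.imwrite('pics/straddle.png',np.hstack([cv2.resize(i[0][170:350,190:390],None,fx=2,fy=2),cv2.resize(i[1][120:300,280:460],None,fx=2,fy=2)]))
E
```

```text
110 110 [ 0.86 -0.51 -0.03] lip along a -0.003 jaw z -0.66 [0.66, 0.95, 1.9, 4.36, 1.44, -1.12]
110 120 [ 0.8  -0.59 -0.11] lip along a 0.0 jaw z -0.57 None
110 130 [ 0.71 -0.68 -0.18] lip along a 0.003 jaw z -0.46 None
110 140 [ 0.61 -0.75 -0.24] lip along a 0.005 jaw z -0.33 None
110 150 [ 0.5  -0.82 -0.27] lip along a 0.007 jaw z -0.19 [0.67, 0.9, 1.63, -1.31, 1.42, -1.99]
125 110 [ 0.97 -0.23  0.01] lip along a -0.004 jaw z -0.69 [0.56, 0.96, 2.02, 3.94, 1.47, -0.91]
125 120 [ 0.94 -0.33 -0.08] lip along a -0.001 jaw z -0.61 [0.6, 0.91, 1.99, 4.11, 1.35, -1.11]
125 130 [ 0.89 -0.43 -0.16] lip along a 0.002 jaw z -0.5 [0.63, 0.87, 1.94, 4.29, 1.27, -1.33]
125 140 [ 0.82 -0.53 -0.22] lip along a 0.004 jaw z -0.38 None
125 150 [ 0.73 -0.63 -0.26] lip along a 0.006 jaw z -0.25 None
140 110 [1.   0.07 0.05] lip along a -0.006 jaw z -0.72 [0.41, 0.99, 2.09, 3.48, 1.56, -0.79]
140 120 [ 1.   -0.03 -0.05] lip along a -0.002 jaw z -0.64 [0.47, 0.93, 2.08, 3.65, 1.41, -0.94]
140 130 [ 0.98 -0.14 -0.13] lip along a 0.001 jaw z -0.54 [0.53, 0.88, 2.06, 3.84, 1.28, -1.12]
140 140 [ 0.95 -0.26 -0.2 ] lip along a 0.004 jaw z -0.43 [0.57, 0.84, 2.01, 4.05, 1.19, -1.35]
140 150 [ 0.89 -0.37 -0.25] lip along a 0.006 jaw z -0.3 [0.61, 0.82, 1.95, 4.26, 1.14, -1.59]
[-0.2  0.5  0.4]
down [ 0.0001 -0.      0.0005] [-0.3 -0.1  0.3] 4.8333
```

View pics/straddle.png

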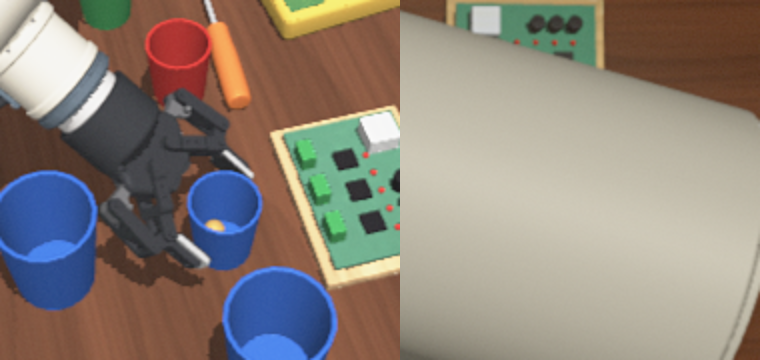

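The side crop shows the pads, at about (195,250) and (237,162) in the crop, on either side of the small cup, with the cup slightly toward the tips. I'll advance 3 mm along the tool, grip, and lift.

```bash
sed -i 's/EXT=.005/EXT=.002/' g.py; python3 - <<'E'
from plan import *
import cv2
a=RG.as_matrix()[:,0]; p=np.r_[CUP,HG]-EXT*a; rv=list(RG.as_rotvec())
manip.servo_line(list(p),rv,rate=.05)
manip.command_gripper(.04,30); manip.hold(.3)
print('w',manip.get_width(),np.round(manip.get_contact_force(),1))
manip.servo_line(list(p+[0,0,.02]),rv,rate=.05); manip.hold(.2)
print('w',manip.get_width(),np.round(manip.get_contact_force(),1))
manip.servo_line(list(p+[0,0,.11]),rv,rate=.12)
print('w',manip.get_width(),np.round(manip.get_contact_force(),1),manip.get_time(),np.round(manip.get_joint_positions(),2))
cv2.imwrite('pics/lift.png',cv2.resize(manip.camera('side')['image'][100:350,150:400,::-1],None,fx=2,fy=2))
E
```

```text
w 0.06046434356898163 [-1.4  2.1  5.9]
w 0.06038827258705251 [-1.1 -1.  -1.9]
w 0.06046597959551027 [-0.2  0.3 -2.7] 7.4917 [-0.31  0.47  2.34  3.73  0.62  1.35]
```

View pics/lift.png

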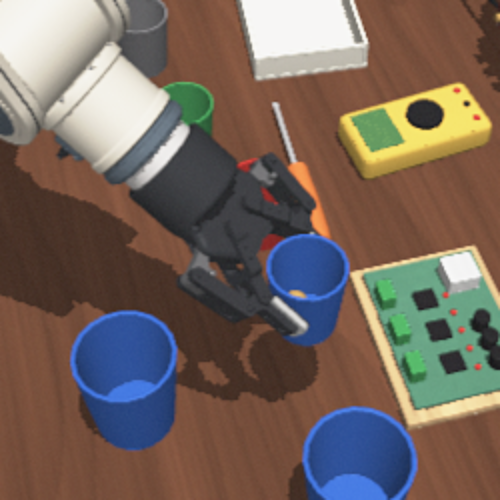

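The cup is lifted upright in the grip at 60 mm width, with a ball visible inside at (300,295) in the crop. Now the carry and the pour, checking IK continuity first.

```bash
cat > go.py <<'E'
from plan import *
import cv2,pickle
PSI,SP,TILT,ZM=135,130,125,.125
Rp,dv=pourR(PSI,SP,TILT); h=dv[:2]/np.hypot(*dv[:2]); mid=np.r_[TRAY-.05*h,ZM]
az1=np.radians(-5); Ru=Rt(az1,BE,S)
carry=[(Rt(AL+(az1-AL)*u,BE,S),np.r_[CUP+(mid[:2]-CUP)*u,HG+.11]) for u in(.25,.5,.75,1)]
# turn about one fixed axis from upright to pour, cup middle coming down to ZM
sl=Slerp([0,1],Rn.concatenate([Ru,Rp])); z0=.0375+.11
pour=[(sl(u),mid2gp(sl(u),[*mid[:2],z0+(ZM-z0)*u])) for u in np.linspace(.125,1,8)]
E
cat > run.py <<'E'
from go import *
if __name__=='__main__':
    import sys
    last=manip.get_joint_positions(); ok=True
    for R,g in carry+pour:
        q=ik(R,g); t=np.degrees(np.arccos(R.apply(M)[2]))
        print(round(t),g.round(3),None if q is None else (np.round(q,2),round(np.abs(np.array(q)-last).max(),2)))
        if q is None: ok=False
        else: last=np.array(q)
E
python3 run.py
```

```text
0 [ 0.534 -0.132  0.156] (array([-0.07,  0.48,  2.32,  3.85,  0.63,  1.29]), np.float64(0.24))
0 [ 0.579 -0.024  0.156] (array([0.14, 0.5 , 2.25, 3.95, 0.6 , 1.21]), np.float64(0.21))run.py:6: RuntimeWarning: invalid value encountered in arccos
  q=ik(R,g); t=np.degrees(np.arccos(R.apply(M)[2]))
Traceback (most recent call last):
  File "run.py", line 7, in <module>
    print(round(t),g.round(3),None if q is None else (np.round(q,2),round(np.abs(np.array(q)-last).max(),2)))
          ~~~~~^^^
ValueError: cannot convert float NaN to integer
```

```bash
sed -i 's/np.arccos(R.apply(M)\[2\])/np.arccos(np.clip(R.apply(M)[2],-1,1))/' run.py; python3 run.py
```

```text
0 [ 0.534 -0.132  0.156] (array([-0.07,  0.48,  2.32,  3.85,  0.63,  1.29]), np.float64(0.24))
0 [ 0.579 -0.024  0.156] (array([0.14, 0.5 , 2.25, 3.95, 0.6 , 1.21]), np.float64(0.21))
0 [0.624 0.084 0.156] (array([0.3 , 0.53, 2.15, 4.04, 0.55, 1.11]), np.float64(0.16))
0 [0.669 0.192 0.156] (array([0.42, 0.58, 2.01, 4.1 , 0.48, 1.  ]), np.float64(0.14))
17 [0.669 0.194 0.153] (array([0.46, 0.6 , 1.98, 4.29, 0.57, 0.56]), np.float64(0.44))
34 [0.669 0.196 0.149] (array([0.51, 0.64, 1.96, 4.37, 0.68, 0.22]), np.float64(0.34))
50 [0.669 0.198 0.144] (array([ 0.55,  0.69,  1.95,  4.39,  0.79, -0.06]), np.float64(0.28))
67 [0.668 0.199 0.14 ] (array([ 0.58,  0.74,  1.95,  4.36,  0.91, -0.3 ]), np.float64(0.24))
83 [0.667 0.2   0.134] (array([ 0.59,  0.79,  1.95,  4.3 ,  1.02, -0.52]), np.float64(0.22))
98 [0.666 0.199 0.129] (array([ 0.6 ,  0.84,  1.96,  4.21,  1.12, -0.73]), np.float64(0.21))
113 [0.665 0.198 0.125] (array([ 0.59,  0.89,  1.98,  4.11,  1.21, -0.94]), np.float64(0.21))
125 [0.664 0.197 0.12 ] (array([ 0.56,  0.93,  2.01,  3.98,  1.29, -1.16]), np.float64(0.22))
```

```bash
python3 - <<'E'
from go import *
for i,(R,g) in enumerate(carry+pour):
    q=ik(R,g)
    assert q is not None and np.abs(np.array(q)-manip.get_joint_positions()).max()<.6
    manip.set_joints(list(q))
    print(i,round(manip.get_time(),2),round(manip.get_width(),4),np.round(manip.get_contact_force(),1))
manip.hold(.8)
print(manip.get_time(),round(manip.get_width(),4),np.round(manip.get_contact_force(),1))
i=[manip.camera(n)['image'][:,:,::-1] for n in('side','top')]
cv2.imwrite('pics/pour.png',np.hstack([cv2.resize(i[0][20:220,180:380],None,fx=2,fy=2),cv2.resize(i[1][50:250,50:250],None,fx=2,fy=2)]))
E
```

```text
0 8.08 0.0605 [-0.6  0.6 -2.3]
1 8.62 0.0603 [ 0.3 -0.7 -2.5]
2 9.17 0.0603 [ 0.   0.1 -2.7]
3 9.71 0.0602 [ 1.2 -1.  -2.1]
4 10.21 0.0604 [-0.3  1.3 -2.6]
5 10.63 0.0604 [ 1.3 -0.7 -2.6]
6 11.0 0.0602 [ 0.3 -0.7 -3.3]
7 11.34 0.0605 [-0.  -0.1 -2.2]
8 11.67 0.0601 [-0.   0.1 -2.5]
9 11.98 0.0605 [ 0.6 -0.6 -1.9]
10 12.3 0.0605 [ 0.5  0.3 -2.1]
11 12.62 0.0605 [ 0.3 -0.2 -1.9]
13.425 0.06 [-0.2 -0.5 -1.1]
```

View pics/pour.png

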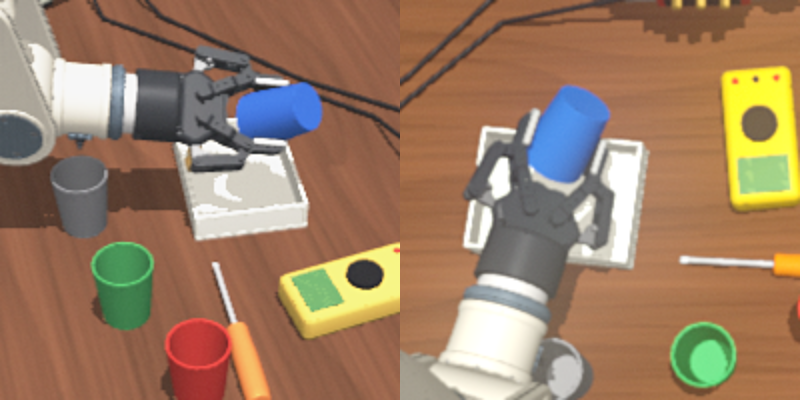

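The cup is inverted over the tray, and a brass spot shows near (190,158) in the side crop. I'll locate the balls by colour.

```bash
cat > balls.py <<'E'
from h import *
from g import TRAY,YD
def balls(c,win):
    X=np.array([YD[1],-YD[0]]); u0,u1,v0,v1=win
    for k in contours(c,(10,110,110),(24,255,255),4):
        u=k.mean(0)
        if u0<u[0]<u1 and v0<u[1]<v1:
            p=cast(c,u,.014)[0]; d=p-TRAY; print(u.round(),cv2.contourArea(k),p.round(3),'tray xy',round(float(d@X),3),round(float(d@YD),3))
W=dict(side=(190,350,40,160),top=(60,200,90,210))
E
python3 - <<'E'
from balls import *
from rig import manip
import cv2
for n in W: print(n); balls(manip.camera(n),W[n])
print(manip.get_contact_force())
E
```

```text
side
[274. 100.] 6.0 [0.587 0.275] tray xy -0.052 0.043
[237.  96.] 598.0 [0.504 0.316] tray xy -0.138 0.075
[298.  70.] 34.5 [0.678 0.37 ] tray xy 0.03 0.146
[288.  56.] 31.5 [0.671 0.433] tray xy 0.016 0.208
top
[-0.05030293 -0.38525167 -2.34490915]
```

```bash
python3 - <<'E'
from balls import *
from go import *
p=np.array(manip.get_position()); 
manip.servo_line(list(p+[0.0,0,.06]),rate=.12); manip.hold(.2)
c={n:manip.camera(n) for n in W}
for n in W: print(n); balls(c[n],W[n])
i=[c[n]['image'][:,:,::-1] for n in('side','top')]
cv2.imwrite('pics/pour2.png',np.hstack([cv2.resize(i[0][40:160,230:350],None,fx=3.3,fy=3.3),cv2.resize(i[1][90:210,60:180],None,fx=3.3,fy=3.3)]))
print(manip.get_time(),manip.get_contact_force())
E
```

```text
side
[277.  98.] 57.5 [0.594 0.279] tray xy -0.045 0.048
[289.  72.] 26.5 [0.654 0.37 ] tray xy 0.005 0.144
[296.  56.] 7.0 [0.69  0.426] tray xy 0.036 0.204
[296.  48.] 12.5 [0.701 0.461] tray xy 0.044 0.239
[303.  42.] 5.5 [0.727 0.482] tray xy 0.067 0.263
top
[ 86. 129.] 20.5 [0.682 0.322] tray xy 0.038 0.099
14.575 [ 0.73161766 -0.45408586 -1.81148851]
```

View pics/pour2.png

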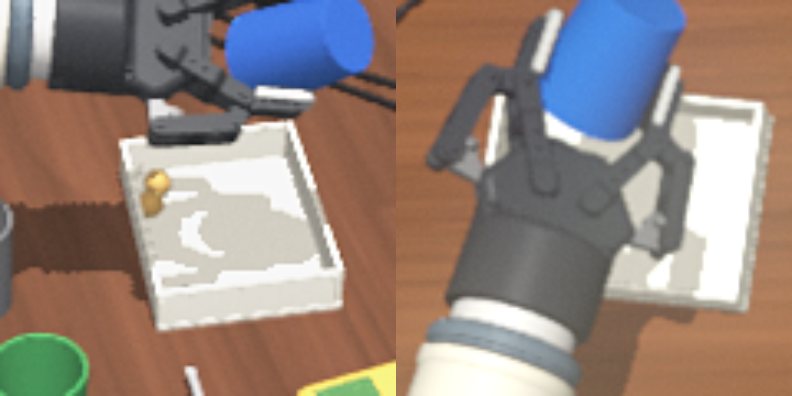

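Both balls lie in the tray, at (157,182) and (152,203) in the side crop. Tray coordinates are about (-0.045, 0.048). I'll turn the cup back upright and carry it to the clear spot left of the tray at (0.56, 0.42).

```bash
cat > place.py <<'E'
from go import *
PL=np.array([.56,.42]); az2=np.radians(20); Rq=Rt(az2,BE,S)
back=[(R,g+[0,0,.06*(7-i)/8]) for i,(R,g) in enumerate(pour[::-1])][1:]
fwd=[(Rt(az1+(az2-az1)*u,BE,S),np.r_[mid[:2]+(PL-mid[:2])*u,HG+.11]) for u in(0,.33,.67,1)]
E
python3 - <<'E'
from place import *
last=manip.get_joint_positions()
for R,g in back+fwd+[(Rq,np.r_[PL,HG+.015]),(Rq,np.r_[PL,HG])]:
    q=ik(R,g); assert q is not None,(g,); print(np.round(q,2),round(np.abs(np.array(q)-last).max(),2)); last=np.array(q)
for R,g in back+fwd:
    q=ik(R,g); assert q is not None and np.abs(np.array(q)-manip.get_joint_positions()).max()<.7
    manip.set_joints(list(q))
a=Rq.as_matrix()[:,0]
manip.servo_line(list(np.r_[PL,HG+.02]-EXT*a),list(Rq.as_rotvec()),rate=.12); manip.hold(.2)
print(manip.get_time(),manip.get_width(),manip.get_contact_force())
i=[manip.camera(n)['image'][:,:,::-1] for n in('side','top')]
cv2.imwrite('pics/place.png',np.hstack([cv2.resize(i[0][0:180,150:350],None,fx=2,fy=2),cv2.resize(i[1][90:270,0:200],None,fx=2,fy=2)]))
E
```

```text
[ 0.59  0.79  2.    4.13  1.17 -1.  ] 0.23
[ 0.6   0.76  1.98  4.24  1.09 -0.79] 0.22
[ 0.59  0.73  1.96  4.33  1.   -0.57] 0.22
[ 0.58  0.69  1.95  4.39  0.9  -0.35] 0.23
[ 0.55  0.66  1.95  4.42  0.79 -0.1 ] 0.25
[0.51 0.63 1.96 4.39 0.67 0.2 ] 0.29
[0.46 0.6  1.98 4.29 0.57 0.56] 0.36
[0.42 0.58 2.01 4.1  0.48 1.  ] 0.44
[0.53 0.57 2.04 4.03 0.48 1.05] 0.11
[0.64 0.57 2.04 3.98 0.47 1.07] 0.12
[0.75 0.58 2.02 3.94 0.45 1.08] 0.11
[0.75 0.77 2.01 3.73 0.59 1.32] 0.24
[0.75 0.81 2.   3.71 0.61 1.34] 0.03
19.95 0.06031212585166869 [-0.13120527  0.87071166 -1.24812204]
```

View pics/place.png

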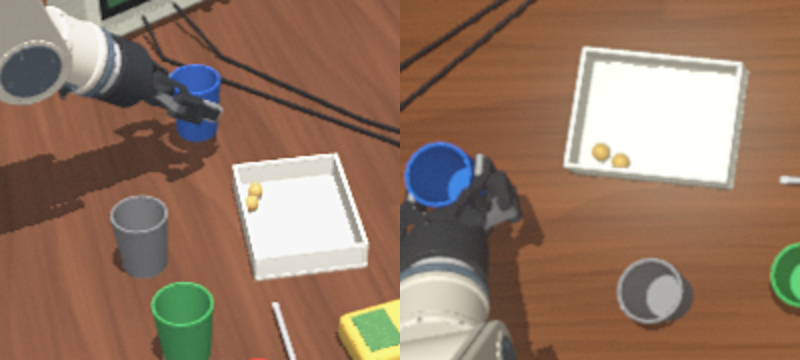

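The cup is upright, empty and about 20 mm above clear bench left of the tray. Both balls are in the tray at (601,152) and (620,160) in the top crop. Now I'll lower to contact and release.

```bash
python3 - <<'E'
from place import *
from balls import *
a=Rq.as_matrix()[:,0]; rv=list(Rq.as_rotvec()); P=lambda z:list(np.r_[PL,HG+z]-EXT*a)
manip.servo_line(P(.006),rv,rate=.05); manip.hold(.3); f0=manip.get_contact_force()[2]
z=.006
while z>-.006:
    z-=.001; manip.servo_line(P(z),rv,rate=.02); manip.hold(.1); f=manip.get_contact_force()[2]
    if f-f0>5: break
print('z',z,'df',f-f0,manip.get_time())
manip.hold(.2); manip.command_gripper(.085); manip.hold(.3)
print(manip.get_width(),manip.get_contact_force())
manip.servo_line(P(.12),rv,rate=.1); 
manip.set_joints([.2]+list(manip.get_joint_positions()[1:])); manip.hold(.3)
c={n:manip.camera(n) for n in W}
for n in c:
    balls(c[n],W[n])
    for k in contours(c[n],*COL['blue']): print(n,k.mean(0).round(),*rim(c[n],k))
i=[c[n]['image'][:,:,::-1] for n in('side','top')]
cv2.imwrite('pics/end.png',np.hstack([cv2.resize(i[0][0:180,150:350],None,fx=2,fy=2),cv2.resize(i[1][90:270,0:200],None,fx=2,fy=2)]))
print(manip.get_time(),manip.get_contact_force())
E
```

```text
z 0.0 df 5.724477104244619 22.8833
0.08489229616150686 [-0.28708201  0.87447759 -0.39512765]
[277.  98.] 57.5 [0.594 0.279] tray xy -0.045 0.048
side [328. 338.] [ 0.4977 -0.3535  0.0434] 0.0005
side [214. 288.] [ 0.339  -0.2086  0.0437] 0.0006
[108. 169.] 10.0 [0.591 0.272] tray xy -0.047 0.041
[100. 166.] 38.0 [0.6  0.29] tray xy -0.041 0.059
[159. 108.] 17.0 [0.724 0.167] tray xy 0.095 -0.051
top [354. 285.] [ 0.3395 -0.2298  0.0432] 0.0006
top [420. 206.] [ 0.4968 -0.374   0.0431] 0.0005
top [ 28. 182.] [0.5602 0.4201 0.0307] 0.0005
26.925 [-0.0925344  -0.35711452 -0.25844502]
```

View pics/end.png

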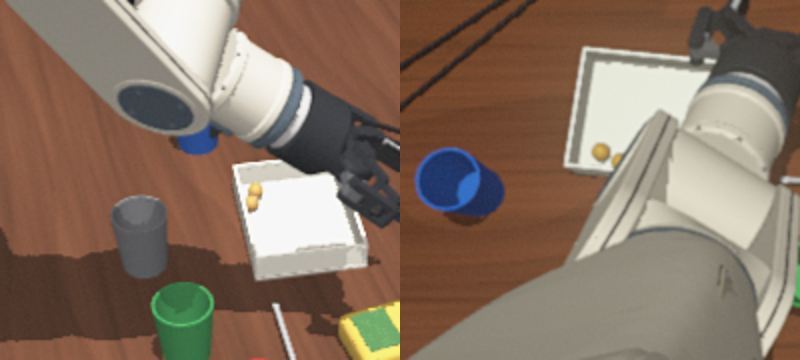

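The final view shows the cup upright at (460,180) in the top crop and both balls in the tray. The rim fit gives (0.560, 0.420) with a radius of 30.7 mm, as expected for a cup standing on the bench. The robot is clear with almost no contact force, so I'm handing in.

```bash
python3 - <<'E'
from rig import manip
import numpy as np
print(np.abs(manip.get_joint_vel()).max(),manip.get_time()); manip.sign_off()
E
```

```text
0.0029978746090026003 26.925
the job is handed in; nothing more can be done
```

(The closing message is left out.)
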